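Sort the pipettes on the crowded rack

TASK

The blue-collared pipette hangs in the wrong place of the rack: move it to the free place with the blue tag, then take the red-collared pipette from its black bench stand and hang it in the place with the red tag. Both must end up hanging upright with the collar resting flat behind the small front lips, let go; do not knock the grey-collared neighbours or the things standing about, and do not tip or drop a pipette.

Things in the scene. Friction and masses are not known exactly. Their poses are not given: they have to be found in the camera images.
- rack: fixed white and aluminium rack, 268 mm wide: five fork places in a row at y = -104, -52, 0, 52, 104 mm, x = 0. Origin on the table below the middle place, -x out of the forks' open mouths, z up. Fork top at z = 165 mm, 8 mm thick. Slots 32 mm wide, closed 16 mm behind a place's centre. Lips 4 mm high, 26-30 mm before the centre, hold collars in: lift over 6 mm to pass. Prongs end 32 mm before it.
- stand: fixed black bench stand for one pipette, its fork exactly like the rack's (slot 32 mm wide, top at z = 165 mm, same lips). Origin on the table below the place's centre; -x points out of the fork's open mouth. Fork 60 mm wide, post behind the place; base 110 x 80 x 10 mm. It stands to the right (-y) of the rack and nearer to the robot.
- red_tag_place (a point): centre of the place of the red-collared pipette, level with the fork's top: it hangs right when its collar's underside point is here. -x points out of the fork's open mouth, to the robot; y along the row, z up. Marked by a red tag 34 mm wide on the bar 31 to 60 mm behind it (+x), 4 mm proud. At first the blue one hangs here.
- blue_tag_place (a point): centre of the place of the blue-collared pipette, level with the fork's top: it hangs right when its collar's underside point is here. -x points out of the fork's open mouth, to the robot; y along the row, z up. Marked by a blue tag 34 mm wide on the bar 31 to 60 mm behind it (+x), 4 mm proud. Free at first.
- pip_blue_grip (a point): Blue-collared micropipette, 216 mm, upright, 0.07-0.15 kg. Point on its axis, mid of the bare grip part: grey body 26 mm square (ends 15 mm above, then a 14 mm plunger to 36 mm above; collar top 28 mm below, lowest tip 180 mm below). z up. A finger rest sticks out to +y, 17 mm below to 13 mm above this point, 21 mm from the axis: grip across x, 26 mm with flat sides.
- pip_blue_collar (a point): Blue-collared pipette: the axis at the underside of its collar (46 mm diameter, 6 mm thick), which rests on the fork; 34 mm below the grip point. z up along the pipette. Below it the body goes on 26 mm square for 58 mm, then a tip cone 12 mm thick to 146 mm below.
- pip_red_grip (a point): Red-collared micropipette, 216 mm, upright, 0.07-0.15 kg. Point on its axis, mid of the bare grip part: grey body 26 mm square (ends 15 mm above, then a 14 mm plunger to 36 mm above; collar top 28 mm below, lowest tip 180 mm below). z up. A finger rest sticks out to +y, 17 mm below to 13 mm above this point, 21 mm from the axis: grip across x, 26 mm with flat sides.
- pip_red_collar (a point): Red-collared pipette: the axis at the underside of its collar (46 mm diameter, 6 mm thick), which rests on the fork; 34 mm below the grip point. z up along the pipette. Below it the body goes on 26 mm square for 58 mm, then a tip cone 12 mm thick to 146 mm below. Starts in the stand.
- pip_grey0: a neighbour to leave alone: same pipette with a grey collar, hanging in the rack. Origin on its axis at the underside of the collar; its top is 70 mm above, its finger rest reaches 21 mm to +y.
- pip_grey1: a neighbour to leave alone: same pipette with a grey collar, hanging in the rack. Origin on its axis at the underside of the collar; its top is 70 mm above, its finger rest reaches 21 mm to +y.
- pip_grey2: a neighbour to leave alone: same pipette with a grey collar, hanging in the rack. Origin on its axis at the underside of the collar; its top is 70 mm above, its finger rest reaches 21 mm to +y.
- bottle_oil: brown glass bottle with white cap, 42 mm in diameter, 88 mm high, standing in front of the rack; leave it. Origin at the centre of its underside.
- waste_pot: white open pot, 60 mm in diameter, 62 mm high, to leave alone. Origin at the centre of its underside.
- tip_box: blue box of pipette tips with a clear lid, 70 x 110 (y) x 62 mm, to leave alone. Origin at the centre of its underside.

How it is judged:
By the outcome, as a careful person would: the job done as asked, in the order asked, and still so for the second after the job is handed in, with the robot touching nothing.
It also fails if it takes over 59 s, if anything falls off the work surface, if the arm or the gripper's body presses on something with over 40 N, if the wrist force passes 120 N, or if a joint passes its speed limit or range.

ROBOT

A 6-joint arm with a two-finger parallel gripper is mounted at the origin on a cart in front of the work surface, level with it; the furniture and walls round the work are solid. World frame = base frame: x ahead of the robot, y to its left, z up, the work surface at z = 0. Lengths are in m, angles in degrees, forces in N, time in s.
With the tool pointing down it reaches from about 0.4 to 0.825 m from the base axis. Payload 7 kg.
Tool frame: the origin (TCP) lies midway between the tips of the shut fingers; the grasp point (between the pads) lies 19 mm behind it; z points along the fingers, y is the line along which they close (so a half turn about z gives the same grasp; the last joint's range is limited). The gripper opens to 88 mm and grips with 3 to 60 N. Pads are 19 mm wide; open, the fingers measure 130 mm over their backs; the gripper's body (78 mm by 193 mm) begins 47 mm behind the grasp point.
Start: joints at [88.585, 20.546, 0.682, 0, -70.136, -16.507], TCP at [0.208, 0.642, 0.227] pointing down, gripper open.
Joint ranges: [-176.03, 176.03], [-82.01, 121.73], [-58.28, 71.71], [-173.87, 95.51], [-174.79, -0.11], [-173.66, 173.66]. Speed limits (degrees/s): [136.94, 136.94, 172.46, 180, 180, 180].

INTERFACE

Orientations are given as a 3x3 rotation matrix whose columns are the frame's x, y, z axes.
In Python, from rig import robot gives the robot as it stands. Calls block until the motion is done:
- robot.goto(position, orientation): joint-space move of the TCP to a pose.
- robot.servo_line(position, ori=None, speed=0.15): straight line of the TCP; ori=None keeps the orientation; speed is the mean speed in m/s.
- robot.movej(angles): joint-space move.
- robot.move_gripper(opening): opening from 0.0 (shut) to 1.0 (fully open); the grip force is fixed at half the most; returns when the fingers have stopped.
- robot.dwell(seconds).
- robot.ik(position, orientation): joint angles nearest the present ones, or None.
- robot.grab_frame(name): name is "scene" or "side" or "wrist"; returns (picture, depth): 420x560x3 uint8, red, green, blue; 420x560 float32, m along the optical axis (not along the pixel's ray), 0 where there is no reading.
- robot.camera_info(name): a dict with "vfov" (degrees; the focal length in pixels is half the picture's height over the tangent of half this angle, whatever the lens; pixels are square), "cx", "cy" (the principal point, pixels), "view" (4x4, takes a point from world to camera coordinates); the wrist camera has in their place "T_tool_cam" (4x4, takes a point from camera to tool coordinates, whose origin is the TCP and whose axes are the flange's). Camera axes: x right, y down, z forward; pixel columns grow to the right and rows downward; lengths in m; the calibration is good to about 2 mm. A picture is of the moment at which its call begins: read the wrist's pose just before it. camera_info takes no time and is no camera call.
A pose or a line that the arm cannot do raises robot.Unreachable and nothing moves.
- robot.job_done(): hands the job in; it is judged then, once.
Readings, each from a call of its own:
- robot.read_t(): time.
- robot.read_qpos(): joint angles.
- robot.read_qvel(): joint speeds.
- robot.read_effort(): joint torques, N m.
- robot.read_position(): TCP position.
- robot.read_tcp_rot(): TCP orientation.
- robot.read_force(): force on the tool from outside, world axes, zero at the start.
- robot.read_ft_torque(): the same for the moment, N m.
- robot.read_grip_width(): opening from 0.0 (shut) to 1.0 (fully open).
- robot.read_finger_force(): force on a finger pad.
Only numpy, scipy, OpenCV 4.12 (cv2) and the standard library are available. Lean on these libraries where they do the work, as an engineer would, in place of code of your own. Each camera call takes 0.05 s, during which the arm holds its last target. There are 200 camera calls.

## Working session

There is one attempt and no reset: what is moved stays moved. The work goes in short steps, each a Python script; the robot and the scene stay as the last script left them, time stands still between calls to the robot, and variables do not carry over. Pictures are saved under pics/ and viewed, at most 10 in all, crops included, and the job is handed in when it is done.

```bash
mkdir -p pics; ls; python3 - <<'E'
from rig import robot
import cv2,numpy as np
for n in("scene","side"):
    p,d=robot.grab_frame(n); cv2.imwrite(f"pics/{n}0.png",p[:,:,::-1]); np.savez(f"{n}0.npz",p=p,d=d)
    print(n,robot.camera_info(n),(d>0).mean())
print(robot.camera_info("wrist"),robot.read_tcp_rot(),robot.read_t())
E
```

```text
pics
scene {'vfov': 51.007189433178205, 'cx': 284.3784230367855, 'cy': 207.06186384400326, 'view': array([[-0.81364166, -0.58104816, -0.01924296,  0.4116413 ],
       [-0.35157685,  0.51813482, -0.77969867,  0.27933021],
       [ 0.46301292, -0.62762994, -0.62585916,  0.71913973],
       [ 0.        ,  0.        ,  0.        ,  1.        ]])} 0.9960204081632653
side {'vfov': 55.33299551344443, 'cx': 277.07694460853673, 'cy': 209.28300154235626, 'view': array([[ 0.89224295, -0.45137668,  0.01271235, -0.46100691],
       [-0.27210436, -0.55991335, -0.78259585,  0.27483271],
       [ 0.36036333,  0.69480655, -0.6224003 ,  0.73390667],
       [ 0.        ,  0.        ,  0.        ,  1.        ]])} 0.9959821428571428
{'vfov': 67.55471377676209, 'cx': 282.83691027270254, 'cy': 208.51321442776555, 'T_tool_cam': array([[ 1.07394183e-03, -9.64215432e-01, -2.65117800e-01,
         7.13203153e-02],
       [ 9.99999390e-01,  9.67283789e-04,  5.32862069e-04,
        -1.07418625e-03],
       [-2.57349680e-04, -2.65118211e-01,  9.64215883e-01,
        -1.57762667e-01],
       [ 0.00000000e+00,  0.00000000e+00,  0.00000000e+00,
         1.00000000e+00]])} [[ 9.51450416e-01 -3.07801884e-01 -3.25612643e-04]
 [-3.07802021e-01 -9.51449268e-01 -1.48516964e-03]
 [ 1.47334104e-04  1.51328950e-03 -9.99998844e-01]] 0.1
```

View pics/scene0.png

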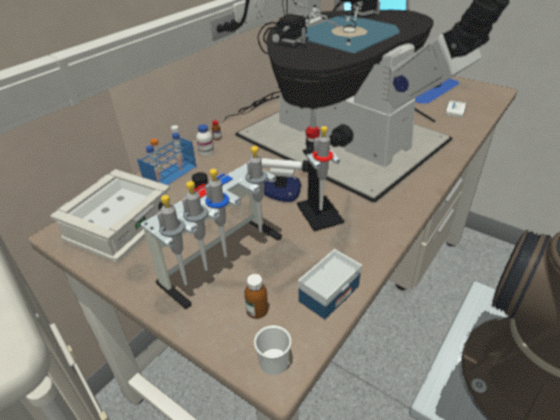

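View pics/side0.png

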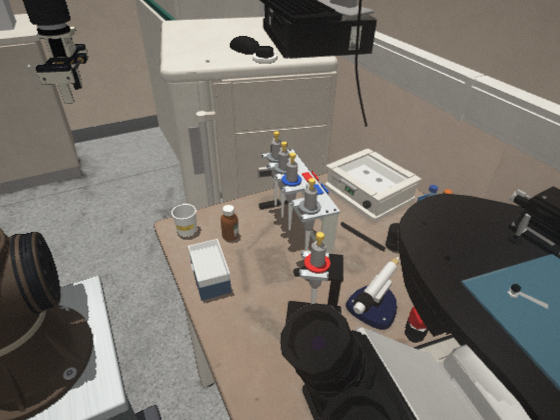

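The scene view shows the rack with grey, grey, blue (217,203), free and grey places, the tags at (200,180) and (222,180), and red in the stand at (322,155). The side view agrees: blue (291,182), red (318,262). Next I'll triangulate colour blobs.

```bash
cat > h.py <<'E'
import numpy as np,cv2
from rig import robot
def K(n):
    c=robot.camera_info(n); return c,210/np.tan(np.radians(c["vfov"]/2))
def cam_pose(n):
    c,f=K(n)
    if n=="wrist":
        T=np.eye(4);T[:3,:3]=robot.read_tcp_rot();T[:3,3]=robot.read_position()
        return T@c["T_tool_cam"]
    return np.linalg.inv(c["view"])
def cloud(n,d,T):
    c,f=K(n);v,u=np.mgrid[:420,:560]
    P=np.stack([(u-c["cx"])/f*d,(v-c["cy"])/f*d,d],-1)
    return P@T[:3,:3].T+T[:3,3]
def ray(n,uv,T):
    c,f=K(n);r=T[:3,:3]@np.array([(uv[0]-c["cx"])/f,(uv[1]-c["cy"])/f,1.]);return T[:3,3],r/np.linalg.norm(r)
def onplane(n,uv,T,z):
    o,r=ray(n,uv,T);return o+r*(z-o[2])/r[2]
def hsv(p): return cv2.cvtColor(p,cv2.COLOR_RGB2HSV)
R={"red":lambda h:((h[...,0]<7)|(h[...,0]>173))&(h[...,1]>150)&(h[...,2]>90),
   "blue":lambda h:(abs(h[...,0].astype(int)-112)<10)&(h[...,1]>150)&(h[...,2]>90),
   "yel":lambda h:(abs(h[...,0].astype(int)-23)<6)&(h[...,1]>150)&(h[...,2]>130)}
def blobs(p,P,col,mina=12):
    m=R[col](hsv(p)).astype(np.uint8);k,l,s,c=cv2.connectedComponentsWithStats(m)
    return [(col,c[i].round(1),s[i,4],np.median(P[l==i],0).round(4),l==i) for i in range(1,k) if s[i,4]>=mina]
E
python3 - <<'E'
from h import *
for n in("scene","side"):
    a=np.load(n+"0.npz");P=cloud(n,a["d"],cam_pose(n))
    for col in R:
        for b in blobs(a["p"],P,col):
            if b[3][2]>.1: print(n,*b[:4])
    # rack-level points near places: red/blue collar region plane fits
    m=(abs(P[...,2]-.165)<.004)
    np.save(n+"P.npy",P)
E
```

```text
scene red [312.2 132. ] 116 [ 0.6242 -0.292   0.1262]
scene red [322.4 156.6] 100 [ 0.504  -0.1455  0.1692]
scene red [199.  186.7] 38 [0.6534 0.0691 0.1658]
scene red [202.1 192.3] 38 [0.6348 0.0883 0.1677]
scene blue [225.2 179.3] 45 [0.6262 0.0299 0.1673]
scene blue [217.9 202.3] 118 [0.5833 0.1008 0.1697]
scene yel [323.9 129.2] 24 [ 0.5098 -0.1525  0.2327]
scene yel [254.4 149.4] 38 [ 0.5801 -0.0115  0.2322]
scene yel [212.9 172.3] 40 [0.5927 0.0921 0.2329]
scene yel [190.2 185.1] 48 [0.5983 0.143  0.233 ]
scene yel [165.  199.3] 49 [0.6047 0.1959 0.2324]
side red [314.5 174.9] 17 [0.651  0.08   0.1693]
side red [306.6 175.6] 44 [0.6323 0.0841 0.1695]
side red [316.6 264.9] 222 [ 0.504  -0.1694  0.1713]
side red [415.6 318.8] 204 [ 0.616  -0.3078  0.1247]
side blue [290.4 180.8] 82 [0.5833 0.0767 0.1715]
side blue [318.  188.9] 36 [0.6285 0.0277 0.1697]
side blue [324.6 188.1] 13 [0.6438 0.0239 0.1687]
side yel [276. 134.] 20 [0.6048 0.1863 0.2341]
```

```bash
python3 - <<'E'
from h import *
P={n:np.load(n+"P.npy") for n in("scene","side")}
for n,px in {"scene":{"botcap":(255,281),"pot":(272,345),"box":(331,278),"box_L":(302,285),"box_R":(360,265)},"side":{"botcap":(229,211),"pot":(184,214),"box":(208,268)}}.items():
    for k,(u,v) in px.items(): print(n,k,np.median(P[n][v-2:v+3,u-2:u+3].reshape(-1,3),0).round(3))
# low-res height map around stand and rack
A=np.concatenate([p.reshape(-1,3) for p in P.values()])
for x in np.arange(.34,.76,.02):
    r=[]
    for y in np.arange(.28,-.32,-.02):
        m=(abs(A[:,0]-x)<.01)&(abs(A[:,1]-y)<.01)&(A[:,2]<.8)
        r.append("%4d"%(A[m,2].max()*1000) if m.any() else "   .")
    print("%.2f"%x,"".join(r))
print("y", "".join("%4d"%(1000*y) for y in np.arange(.28,-.32,-.02)))
E
```

```text
scene botcap [0.457 0.155 0.087]
scene pot [0.386 0.204 0.014]
scene box [0.362 0.051 0.06 ]
scene box_L [0.399 0.092 0.056]
scene box_R [ 0.336 -0.009  0.06 ]
side botcap [0.458 0.138 0.088]
side pot [0.374 0.242 0.033]
side box [0.36  0.01  0.063]
0.34    3   4  63  63  63   2   3   3   2  62  65  64  64  64  64  64   3   4   3   2   4   3   4   3   2   3   4   3   3   1   0
0.36    1  61  62   .  63  62   3   1   1  63  64  64  64  65  64  66   3   4   3   3   3   3   3   3   3   2   3   4   4   3   1
0.38    2  61  62  12  62  61   3   1   1  62  64  65  65  65  64  65   2   3   2   3   3   3   3   3   3   2   3   2   3   2   1
0.40    1   2  62  64  63   4   4   1   1  62  65  64  64  65  65  64   3   3   3   2   3   3   2   3   2   4   3   3   3   3   3
0.42    3   2   3   2   3   3   4   1   2   3   2   3   5   3   3   3   2   3   3   4   3   4   3   3   3   4   3   6  11  11  13
0.44    3   4   4   3   2  57  88  89  52   3   3   3   4   2   3   3   3   2   3   2   4   3   4   2   0   0   1   7  11  13  12
0.46    3   3   2   3   2  62  90  90  63   3   4   2   3   4   3   3 
[... 1306 characters left out ...]
3   2   3   3  19  91  94  91 312 312 312 312 312 313
0.68    0   2   1   7   2   1   1   0   1   3   3   2   0   3   3   3   2   3   3   3   3  18  93  94  70 310 312 313 312 312 313
0.70    1   1   2   3   3   0   0   1   0   3   1   0   2   3   3   2   3   3   4   2   2   .  93  92  19   3 312 313 313 312 317
0.72    1   0   2   0   1   1   0   2   0   0   0   8   2   2   3   2   2   2   2   2   2   2  86   3   3   2 310 312 313 312 362
0.74    1   0   2   3   0   0   0   1  -2   0   2  12  12  11  13  11   2   2   3   2   .   3   2   1   2   .   0 311 312 345 345
y  280 260 240 219 199 179 159 139 119  99  79  59  39  19   0 -20 -40 -60 -80-100-120-140-160-180-200-220-240-260-280-300-320
```

```bash
cat >> h.py <<'E'
def Rt(yaw):  # tool down, tool y along place +x, tool x along place +y
    c,s=np.cos(np.radians(yaw)),np.sin(np.radians(yaw))
    return np.array([[-s,c,0],[c,s,0],[0,0,-1.]])
def look(name):
    robot.dwell(.3)
    T=cam_pose("wrist");p,d=robot.grab_frame("wrist");P=cloud("wrist",d,T)
    cv2.imwrite(f"pics/{name}.png",p[:,:,::-1]);np.savez(name+".npz",p=p,d=d,T=T,P=P);return p,P,T
E
python3 - <<'E'
from h import *
robot.servo_line([.208,.642,.36]) if robot.ik([.208,.642,.36],robot.read_tcp_rot()) is not None else None
for yaw,pos in((-6.8,[.585,.07,.32]),(0,[.51,-.157,.32]),(-6.8,[.53,.09,.18]),(0,[.4,-.157,.2])): print(robot.ik(pos,Rt(yaw)))
robot.goto([.585,.07,.32],Rt(-6.8))
p,P,T=look("w1")
for c in R:
    for b in blobs(p,P,c): print(*b[:4], onplane("wrist",b[1],T,.235 if c=="yel" else .17).round(4))
print(robot.read_t(),robot.read_qpos())
E
```

```text
[ 25.82181525   9.85830477  -1.77401562   0.         -78.36767961
 147.37818475]
None
[ 30.54007278   9.74324037 -20.52563593   0.         -59.73112371
 142.65992722]
None
red [348.7 176.7] 142 [0.6527 0.0825 0.1684] [0.6523 0.0829 0.17  ]
red [330.8 176.9] 562 [0.6349 0.0846 0.1686] [0.6347 0.0847 0.17  ]
blue [289.7 171.7] 709 [0.5924 0.0964 0.1706] [0.5949 0.0946 0.17  ]
blue [521.2 212.9] 1678 [ 0.9269 -0.0276  0.0251] [0.8249 0.025  0.17  ]
blue [345.7 225. ] 110 [0.6464 0.0325 0.1684] [0.6462 0.033  0.17  ]
blue [328.6 226. ] 515 [0.6287 0.0338 0.1687] [0.6286 0.0339 0.17  ]
yel [294.4  47.6] 101 [0.6074 0.191  0.2343] [0.6077 0.1914 0.235 ]
yel [293.4 123.2] 77 [0.6011 0.1406 0.2342] [0.6015 0.1405 0.235 ]
yel [292.8 190.8] 217 [0.5954 0.0892 0.2345] [0.5954 0.0893 0.235 ]
yel [460.5 263.7] 25 [0.6365 0.1007 0.4012] [0.729  0.0104 0.235 ]
yel [291. 306.] 159 [ 0.5826 -0.0133  0.2345] [ 0.5827 -0.0131  0.235 ]
yel [461.3 309.5] 12 [0.6348 0.0894 0.4052] [ 0.7311 -0.034   0.235 ]
3.925 [ 2.58456401e+01  9.86296599e+00 -1.77078842e+00  7.98911172e-04
 -7.83669047e+01  1.47371990e+02]
```

View pics/w1.png

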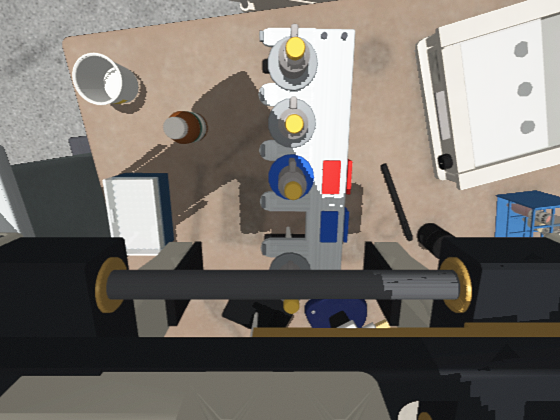

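The wrist view shows the blue collar at (290,175), the red tag at (331,177), the blue tag at (329,226) and the free place below blue. The rack yaw is about -7°, and the places agree to within 1 mm. I'll grasp blue and check.

```bash
python3 - <<'E'
from h import *
y=-6.97;M=Rt(y);X=M[:,1];Y=M[:,0];g=np.array([.5953,.0893,.181]);U=np.array([0,0,1.])
robot.servo_line(g+.139*U,M,.12);robot.servo_line(g,speed=.12)
f0=robot.read_force();robot.move_gripper(0.0)
print(robot.read_grip_width(),robot.read_finger_force(),f0,robot.read_force())
robot.servo_line(g+.014*U,speed=.06)
print(robot.read_force(),robot.read_position()-g)
robot.servo_line(g+.014*U-.065*X,speed=.1)
robot.servo_line(g+.014*U-.065*X-.052*Y,speed=.1)
print(robot.read_force(),robot.read_position(),robot.read_t())
for n in("scene","side"):
    p,d=robot.grab_frame(n);cv2.imwrite(f"pics/{n}1.png",p[:,:,::-1])
p=np.hstack([cv2.imread("pics/scene1.png")[100:340,100:450],cv2.imread("pics/side1.png")[100:340,150:500]]);cv2.imwrite("pics/c1.png",p)
E
```

```text
0.29413897734870986 29.997306168079376 [0.32041076 0.57690647 0.55098313] [ 0.32194592 -0.2577833   0.44989599]
[ 0.20226233 -0.65179646 -1.41297951] [0.00024483 0.00016742 0.01467519]
[-0.15944047 -0.0592594  -1.05752779] [0.52465933 0.04528489 0.19509832] 8.4083
```

View pics/c1.png

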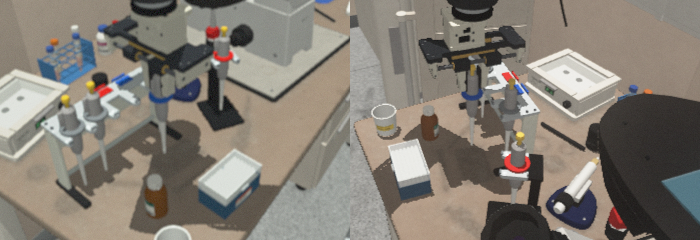

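Blue hangs upright in the gripper at crop (160,95)/(472,95), clear of the rack. Next I'll insert it.

```bash
python3 - <<'E'
from h import *
y=-6.97;M=Rt(y);X=M[:,1];Y=M[:,0];U=np.array([0,0,1.]);g=np.array([.5953,.0893,.181])-.0517*Y
robot.servo_line(g+.014*U,M,speed=.08);print(robot.read_force())
for z in(.006,.003,.001,.0,-.001):
    robot.servo_line(g+z*U,speed=.03);f=robot.read_force();print(z,f,robot.read_position()-g)
    if f[2]>2:break
robot.move_gripper(.75);print(robot.read_force())
robot.servo_line(g+.13*U,speed=.12)
robot.servo_line(g+.13*U-.02*Y,speed=.12)
p,P,T=look("w2")
for c in("blue","yel"):
    for b in blobs(p,P,c): print(*b[:4], onplane("wrist",b[1],T,.235 if c=="yel" else .17).round(4))
print(g,robot.read_t())
cv2.imwrite("pics/w2c.png",cv2.resize(p[60:300,150:450,::-1],None,fx=2,fy=2))
for ps,yw in(([.51,-.157,.31],180),([.45,-.157,.2],180),([.595,.0893,.181],173),([.51,-.157,.31],160),([.51,-.157,.31],200)): print(robot.ik(ps,Rt(yw)))
E
```

```text
[ 0.19020353 -0.59747052 -1.00599189]
0.006 [ 0.82451473  0.40777098 -1.34164898] [-2.35466091e-04 -1.33781814e-05  5.83262408e-03]
0.003 [ 0.18428962  0.37100645 -0.87157223] [-1.42002273e-04 -3.36116460e-05  2.77454167e-03]
0.001 [-0.33372605  0.96682721 -1.14066757] [-9.97693000e-05 -3.05386349e-05  8.52522355e-04]
0.0 [-0.56598809 -0.19465068 -0.20343095] [-3.45965228e-05 -1.04678680e-05 -2.21605946e-05]
-0.001 [-3.66527648  1.02233847  5.95551027] [ 1.61012597e-05 -1.09253551e-05 -3.34952043e-05]
[0.10087987 0.54511571 0.09388583]
blue [282.6 173.1] 763 [0.5918 0.0451 0.1706] [0.5897 0.0435 0.17  ]
blue [523.6 199. ] 2885 [ 0.9265 -0.0611  0.0045] [ 0.8207 -0.0101  0.17  ]
blue [342.2 179. ] 141 [0.6462 0.0306 0.1685] [0.6459 0.0309 0.17  ]
blue [323.9 178.6] 598 [0.6286 0.033  0.1686] [0.6285 0.0334 0.17  ]
yel [282.7  45.8] 98 [0.6007 0.1394 0.2343] [0.6014 0.1395 0.235 ]
yel [282.9 193.6] 238 [0.5894 0.038  0.2345] [0.5893 0.038  0.235 ]
yel [282.5 256.6] 196 [ 0.5827 -0.0136  0.2347] [ 0.5828 -0.0135  0.235 ]
yel [419.4 264.5] 23 [0.6272 0.0498 0.3924] [ 0.6922 -0.0338  0.235 ]
[0.58902622 0.03798207 0.181     ] 13.65
[  3.95473278   4.54865688  -9.23607934   0.         -76.21526378
  -3.95473278]
[  4.49703022   2.77499203 -25.78728938   0.         -61.43771858
  -4.49703022]
[ 27.12479271  15.59874481 -12.61901167   0.         -61.78224353
 -34.12479271]
[  3.95473278   4.54865688  -9.23607934   0.         -76.21526378
 -23.95473278]
[  3.95473278   4.54865688  -9.23607934   0.         -76.21526378
  16.04526722]
```

View pics/w2c.png

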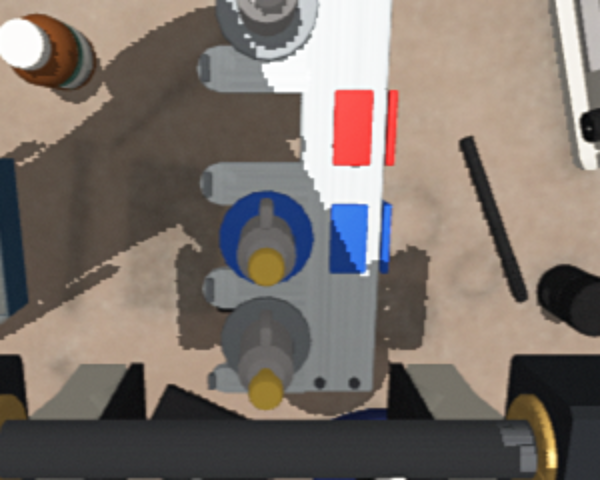

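Blue now sits behind the lips by its tag (crop 266,237), at the target place and upright. Next I'll look at red from above with the gripper flipped.

```bash
python3 - <<'E'
from h import *
p0=robot.read_position()
robot.servo_line(p0+[-.05,0,.03],speed=.2)
robot.goto([.505,-.13,.32],Rt(180))
p,P,T=look("w3")
for c in("red","yel"):
    for b in blobs(p,P,c): print(*b[:4], onplane("wrist",b[1],T,.235 if c=="yel" else .17).round(4))
print(robot.read_t(),robot.read_qpos())
m=(abs(P[...,2]-.167)<.006);print(m.sum())
E
```

```text
red [168.2  24.9] 420 [ 0.619  -0.2933  0.1248] [ 0.6059 -0.2823  0.17  ]
red [276.  162.2] 869 [ 0.5101 -0.1648  0.1706] [ 0.512  -0.1626  0.17  ]
yel [273.5 177.5] 244 [ 0.513  -0.1583  0.2345] [ 0.5126 -0.1586  0.235 ]
yel [202.6 328.8] 73 [ 0.578  -0.0202  0.2323] [ 0.577  -0.0216  0.235 ]
yel [551.5 326.6] 17 [ 0.4391 -0.1519  0.4114] [ 0.2648 -0.0243  0.235 ]
yel [217.7 329. ] 27 [ 0.5209 -0.1517  0.4118] [ 0.5635 -0.0214  0.235 ]
yel [273. 329.] 15 [ 0.5077 -0.1517  0.4119] [ 0.5139 -0.0215  0.235 ]
yel [329.8 328.9] 18 [ 0.494  -0.1519  0.4121] [ 0.463  -0.0217  0.235 ]
yel [197.5 337. ] 12 [ 0.5242 -0.1543  0.4182] [ 0.5822 -0.013   0.235 ]
16.775 [ 7.15095738e+00  3.09750238e+00 -9.54393334e+00 -1.65374398e-03
 -7.73540036e+01 -7.13792861e+00]
3941
```

View pics/w3.png

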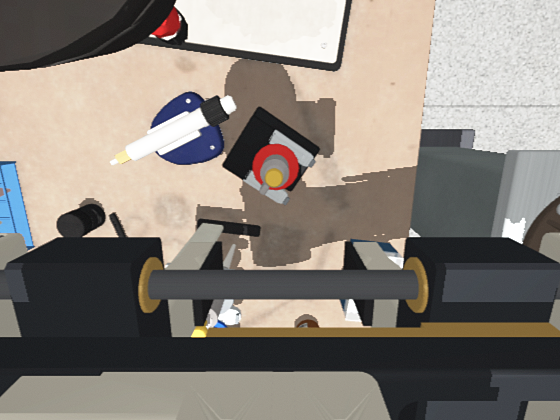

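Red's collar is at (276,163). The stand is turned clockwise, with prongs at (305,145) and (265,190) and its mouth to the lower right. The microscope stage is at the upper left, so I'll measure the yaw and the clearance.

```bash
python3 - <<'E'
from h import *
P=np.load("w3.npz")["P"];p=np.load("w3.npz")["p"]
m=(P[...,2]>.158)&(P[...,2]<.1695)&(np.hypot(P[...,0]-.5128,P[...,1]+.16)<.09)
r=cv2.minAreaRect((P[m][:,:2]*1000).astype(np.float32));print(m.sum(),r,cv2.boxPoints(r))
m2=(P[...,2]>.006)&(P[...,2]<.016)&(np.hypot(P[...,0]-.5128,P[...,1]+.16)<.09)
print(m2.sum(),cv2.minAreaRect((P[m2][:,:2]*1000).astype(np.float32)))
lip=(P[...,2]>.1675)&(P[...,2]<.1700)&m; 
for y in(-30,-35,-40):
    M=Rt(y);X,Y=M[:,1],M[:,0]
    A=np.concatenate([np.load("sceneP.npy").reshape(-1,3),np.load("sideP.npy").reshape(-1,3),P.reshape(-1,3)])-[.5128,-.1590,0]
    A=A[(A[:,2]>.235)&(A[:,2]<.42)];lx,ly=A@X,A@Y
    print(y,"ly max by lx:",[(x,round(float(ly[(abs(lx-x)<.005)&(ly<-.02)].max()),3)) for x in(.03,.05,.07,.08,.09,.1,.11,.12) if ((abs(lx-x)<.005)&(ly<-.02)).any()])
E
```

```text
2658 ((519.9650268554688, -162.24453735351562), (60.147621154785156, 75.7623291015625), 56.425086975097656) [[ 471.77222  -166.35164 ]
 [ 534.89465  -208.25023 ]
 [ 568.15784  -158.13744 ]
 [ 505.0354   -116.238846]]
1011 ((532.210205078125, -163.3900146484375), (91.89934539794922, 138.42898559570312), 57.349578857421875)
-30 ly max by lx: [(0.03, -0.256), (0.05, -0.25), (0.07, -0.24), (0.08, -0.235), (0.09, -0.233), (0.1, -0.038), (0.11, -0.022), (0.12, -0.02)]
-35 ly max by lx: [(0.03, -0.266), (0.05, -0.253), (0.07, -0.247), (0.08, -0.239), (0.09, -0.233), (0.1, -0.037), (0.11, -0.021), (0.12, -0.02)]
-40 ly max by lx: [(0.03, -0.28), (0.05, -0.262), (0.07, -0.251), (0.08, -0.244), (0.09, -0.24), (0.1, -0.231), (0.11, -0.02), (0.12, -0.02)]
```

```bash
cat >> h.py <<'E'
def tilted(yaw,th):  # lean tool body toward place +y by th deg (about local x)
    M=Rt(yaw);t=np.radians(th);Y,X=M[:,0],M[:,1];zt=-(np.sin(t)*Y+np.cos(t)*np.array([0,0,1.]))
    return np.column_stack([np.cross(X,zt),X,zt])
E
python3 - <<'E'
from h import *
S=[np.load("sceneP.npy"),np.load("sideP.npy"),np.load("w3.npz")["P"]]
A=[a.reshape(-1,3) for a in S]
g=np.array([.5138,-.1588,.199])
for k,a in zip(("scene","side","w"),A):
    a=a[(np.hypot(a[:,0]-g[0],a[:,1]-g[1])<.25)&(a[:,1]<-.19)&(a[:,2]>.2)&(a[:,2]<.5)]
    if len(a)<5: continue
    print(k,len(a),a[:,2].min())
    for th in(-5,0,5,8,12):
        o=[]
        for up in(0,.005):
            L=(a-g-[0,0,up])@tilted(-33.5,th)
            D=np.maximum(np.abs(L)-[.039,.0965,0],0);D[:,2]=np.maximum(L[:,2]+.047,0)
            d=np.linalg.norm(D,axis=1);i=d.argmin();o+=[round(d[i],4),a[i].round(3)]
        print(th,*o)
for th in(0,8):
  for h in(.18,.3): print(robot.ik([.5138,-.1588,h],tilted(-33.5,th)))
E
```

```text
scene 5021 0.20438737207434482
-5 0.0057 [ 0.573 -0.255  0.301] 0.0057 [ 0.573 -0.255  0.301]
0 0.0063 [ 0.577 -0.249  0.309] 0.0063 [ 0.577 -0.249  0.309]
5 0.0099 [ 0.584 -0.244  0.309] 0.0096 [ 0.58  -0.247  0.307]
8 0.0128 [ 0.584 -0.244  0.309] 0.0123 [ 0.584 -0.244  0.309]
12 0.0151 [ 0.593 -0.239  0.302] 0.0148 [ 0.593 -0.239  0.302]
side 10654 0.21114913068439928
-5 0.0102 [ 0.574 -0.26   0.309] 0.0103 [ 0.574 -0.26   0.309]
0 0.0128 [ 0.58  -0.255  0.31 ] 0.0128 [ 0.58  -0.255  0.31 ]
5 0.0159 [ 0.586 -0.25   0.311] 0.0157 [ 0.586 -0.25   0.311]
8 0.0191 [ 0.586 -0.25   0.311] 0.0186 [ 0.586 -0.25   0.311]
12 0.0226 [ 0.595 -0.246  0.311] 0.022 [ 0.595 -0.246  0.311]
w 10912 0.20950143841573093
-5 0.0 [ 0.505 -0.2    0.478] 0.0 [ 0.505 -0.2    0.478]
0 0.0002 [ 0.505 -0.2    0.478] 0.0002 [ 0.505 -0.2    0.478]
5 0.0132 [ 0.585 -0.248  0.304] 0.013 [ 0.585 -0.248  0.304]
8 0.0158 [ 0.588 -0.246  0.306] 0.0154 [ 0.586 -0.248  0.303]
12 0.019 [ 0.594 -0.243  0.302] 0.0186 [ 0.593 -0.244  0.306]
[  3.71987597   9.76141372 -20.5028374    0.         -59.73574888
 142.78012403]
[  3.71987597   5.20548868  -9.78035031   0.         -75.01416101
 142.78012403]
[  8.12290066  11.53024308 -21.50931879   6.73831985 -62.45674324
 134.97146551]
[  8.14877112   6.99119053 -10.71700621   6.11011544 -77.6957833
 136.76601291]
```

```bash
python3 - <<'E'
from h import *
M=Rt(-33.5);X,Y=M[:,1],M[:,0]
robot.goto(np.array([.5138,-.1588,.32])-.03*Y-.005*X,M)
p,P,T=look("w4")
for c in("red","yel"):
    for b in blobs(p,P,c): print(*b[:4], onplane("wrist",b[1],T,.235 if c=="yel" else .17).round(4))
m=(P[...,2]>.158)&(P[...,2]<.1695)&(np.hypot(P[...,0]-.5128,P[...,1]+.16)<.09)
r=cv2.minAreaRect((P[m][:,:2]*1000).astype(np.float32));print(m.sum(),cv2.boxPoints(r).round(1).tolist())
A=P.reshape(-1,3);g=np.array([.5138,-.1588,.199]);L=(A-g)@M
k=(A[:,2]>.25)&(A[:,2]<.345)&(A[:,1]<-.19);print(k.sum(), [round(np.linalg.norm(np.maximum(np.abs(L[k][:,:2])-[.039,.0965],0),axis=1).min(),4)] if k.any() else 0)
print(robot.read_t())
E
```

```text
red [286.5 162.4] 826 [ 0.5164 -0.152   0.1705] [ 0.5149 -0.1542  0.17  ]
red [434.6 206.4] 646 [ 0.625  -0.2937  0.1295] [ 0.6159 -0.2743  0.17  ]
yel [287.9 177.3] 246 [ 0.5133 -0.1574  0.2344] [ 0.5132 -0.1574  0.235 ]
yel [261.4 328.9] 17 [ 0.5019 -0.158   0.4119] [ 0.4183 -0.2591  0.235 ]
yel [306.5 329. ] 12 [ 0.5109 -0.1639  0.412 ] [ 0.452  -0.2815  0.235 ]
yel [319.4 328.9] 14 [ 0.5135 -0.1658  0.412 ] [ 0.4617 -0.2878  0.235 ]
yel [367.  329.2] 13 [ 0.5232 -0.172   0.412 ] [ 0.4971 -0.3116  0.235 ]
yel [377.6 328.9] 13 [ 0.5253 -0.1736  0.4123] [ 0.5052 -0.3166  0.235 ]
2665 [[471.20001220703125, -166.39999389648438], [534.4000244140625, -208.1999969482422], [567.5999755859375, -158.0], [504.5, -116.19999694824219]]
7522 [np.float64(0.0)]
19.3917
```

View pics/w4.png

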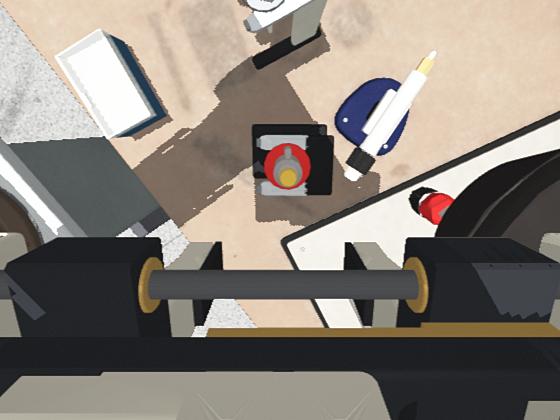

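Red is at (287,165), square with the image, so the yaw of -33.5° is right. The stage at the right is about 6–12 mm clear of the gripper body. I'll grasp slowly, with force checks.

```bash
python3 - <<'E'
from h import *
M=Rt(-33.5);X,Y=M[:,1],M[:,0];U=np.array([0,0,1.]);g=np.array([.5133,-.1575,.182])
robot.servo_line(g+.138*U,M,.15)
for z in(.09,.06,.045,.03,.015,0):
    robot.servo_line(g+z*U,speed=.08);f=robot.read_force()
    if np.linalg.norm(f)>5: print("contact",z,f);raise SystemExit
robot.move_gripper(0.0);print(robot.read_grip_width(),robot.read_finger_force(),robot.read_force())
robot.servo_line(g+.014*U,speed=.06);print(robot.read_force(),robot.read_position()-g)
robot.servo_line(g+.014*U-.08*X,speed=.1);print(robot.read_force(),robot.read_t())
M2=Rt(-6.97);X2,Y2=M2[:,1],M2[:,0];r=np.array([.5953,.0893,.182])
robot.servo_line(r+.040*U-.085*X2,M2,.12)
robot.servo_line(r+.014*U-.075*X2,M2,.1)
print(robot.read_force(),robot.read_position()-r,robot.read_t())
for n in("scene","side"):
    p,d=robot.grab_frame(n);cv2.imwrite(f"pics/{n}2.png",p[:,:,::-1])
cv2.imwrite("pics/c2.png",np.hstack([cv2.imread("pics/scene2.png")[100:340,100:450],cv2.imread("pics/side2.png")[100:340,150:500]]))
p,P,T=look("w5")
for c in("red","yel"):
    for b in blobs(p,P,c): print(*b[:4], onplane("wrist",b[1],T,.249 if c=="yel" else .17).round(4))
E
```

```text
0.29697858249831777 29.998082220554352 [0.03185741 0.96715913 0.23187002]
[-0.29909527 -0.28638029 -1.74327412] [2.75556794e-04 5.23014505e-05 1.45503330e-02]
[ 0.09926982 -0.7236117  -0.71217018] 24.4167
[ 0.39436792 -0.01701157 -1.19078673] [-0.07459643  0.00871599  0.01364795] 26.8583
red [282.7 228.6] 1366 [0.5236 0.1125 0.1848] [0.5222 0.1072 0.17  ]
red [490.7 240. ] 546 [0.6521 0.0831 0.1679] [0.6505 0.0841 0.17  ]
red [465.7 234.2] 1077 [0.6358 0.0899 0.1686] [0.6348 0.0899 0.17  ]
yel [489.   29.6] 557 [0.6026 0.1927 0.2335] [0.5945 0.1894 0.249 ]
yel [465.1 174. ] 516 [0.5966 0.1432 0.2332] [0.5888 0.1462 0.249 ]
yel [343.9 262.5] 12 [0.5416 0.1327 0.2775] [0.546  0.1186 0.249 ]
yel [282.6 313.6] 822 [0.5213 0.1001 0.2487] [0.5213 0.1002 0.249 ]
```

View pics/c2.png

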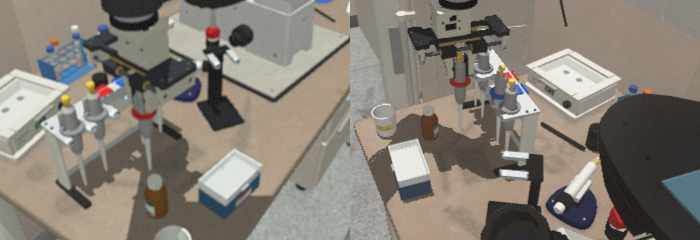

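Red is upright in the gripper in front of its place. I'll check the lateral offset in the close wrist view.

View pics/w5.png

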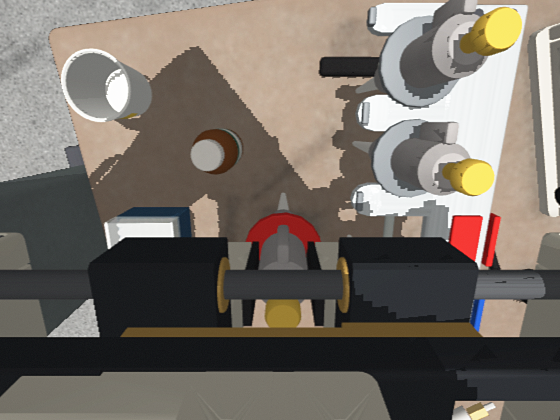

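```bash
python3 - <<'E'
from h import *
a=np.load("w5.npz");m=R["red"](hsv(a["p"]));T=a["T"];Y=Rt(-6.97)[:,0]
tc=robot.read_position();rows=np.where(m[:,279:288].any(1))[0];rows=rows[rows>150]
e=onplane("wrist",(283,rows[0]),T,tc[2]+.019-.028);print(rows[0],(e-tc)@Y)
b=np.load("w4.npz");m=R["red"](hsv(b["p"]));rows=np.where(m[100:200,282:291].any(1))[0]+100
e=onplane("wrist",(287,rows[0]),b["T"],.171);print(rows[0],(e-[.5133,-.1575,.182])@Rt(-33.5)[:,0])
# same for blue collar in place seen in w2 and the grey tag row
b=np.load("w2.npz");m=R["blue"](hsv(b["p"]));cols=slice(278,287);rows=np.where(m[140:230,cols].any(1))[0]+140
e=onplane("wrist",(282.5,rows[0]),b["T"],.171);print(rows[0],(e-[.5890,.0380,.182])@Y)
E
```

```text
213 0.023888692333345275
143 0.02228273194528982
156 0.021851026513037303
```

```bash
python3 - <<'E'
from h import *
M=Rt(-6.97);X,Y=M[:,1],M[:,0];U=np.array([0,0,1.]);r=np.array([.5953,.0893,.182])-.0006*Y
for x in(.075,.04,.02,0):
    robot.servo_line(r+.014*U-x*X,M,.08);f=robot.read_force();print(x,f)
    if np.hypot(*f[:2])>5: raise SystemExit
for z in(.006,.003,.001,.0,-.001,-.002):
    robot.servo_line(r+z*U,speed=.03);f=robot.read_force();print(z,f)
    if f[2]>2:break
robot.move_gripper(.75);print(robot.read_force())
robot.servo_line(r+.13*U,speed=.12)
robot.servo_line(r+.13*U-.035*Y,speed=.12)
p,P,T=look("w6")
for c in("red","blue","yel"):
    for b in blobs(p,P,c,40): print(*b[:4], onplane("wrist",b[1],T,.235 if c=="yel" else .17).round(4))
robot.servo_line(r+.2*U-.1*X,speed=.2)
print(robot.read_t())
s=[]
for n in("scene","side"):
    p,d=robot.grab_frame(n);s.append(p[100:340,(100 if n=="scene" else 150):][:,:350,::-1])
cv2.imwrite("pics/c3.png",np.vstack([cv2.resize(np.hstack(s),(800,274)),cv2.resize(cv2.imread("pics/w6.png")[30:250,80:480],(590,325))[:, :].copy() if 0 else np.pad(cv2.resize(cv2.imread("pics/w6.png")[30:250,80:480],(590,325)),((0,0),(0,210),(0,0)))]))
E
```

```text
0.075 [ 1.09242596  0.66978633 -1.55187027]
0.04 [-1.52817261 -0.14667657 -1.38080094]
0.02 [-0.43406235 -0.48237564 -1.46540988]
0 [ 0.83314508 -0.10814696 -1.02893883]
0.006 [-0.34608645 -0.61000293 -0.83651804]
0.003 [-0.37072797 -0.17211877 -1.12101841]
0.001 [ 0.40657639  0.55154534 -1.05413801]
0.0 [-0.02733512  0.23390811  0.45732176]
-0.001 [-2.137466    0.83613127  5.86027996]
[ 0.30919691 -0.35392545  0.02306897]
red [282.5 159.8] 862 [0.5944 0.0941 0.1706] [0.5955 0.0919 0.17  ]
red [343.  162.2] 150 [0.6526 0.0819 0.1686] [0.6524 0.0828 0.17  ]
red [324.4 162.6] 607 [0.6348 0.0845 0.1685] [0.6348 0.0845 0.17  ]
blue [521.2 211.4] 2213 [ 0.9285 -0.0449  0.0218] [0.8245 0.013  0.17  ]
blue [282.5 208.1] 700 [0.5908 0.0463 0.1705] [0.5898 0.0447 0.17  ]
blue [340.2 214.2] 122 [0.6462 0.0315 0.1685] [0.646  0.0316 0.17  ]
blue [322.5 214.5] 546 [0.6285 0.0331 0.1686] [0.6285 0.0334 0.17  ]
yel [283.1  20.3] 107 [0.6074 0.1909 0.2344] [0.608 0.191 0.235]
yel [282.2 101.9] 105 [0.5998 0.1391 0.2343] [0.6012 0.1399 0.235 ]
yel [283.  174.1] 240 [0.5956 0.0887 0.2345] [0.5956 0.0887 0.235 ]
yel [282.7 237.6] 205 [0.5892 0.0381 0.2345] [0.5892 0.0382 0.235 ]
34.0333
```

View pics/c3.png

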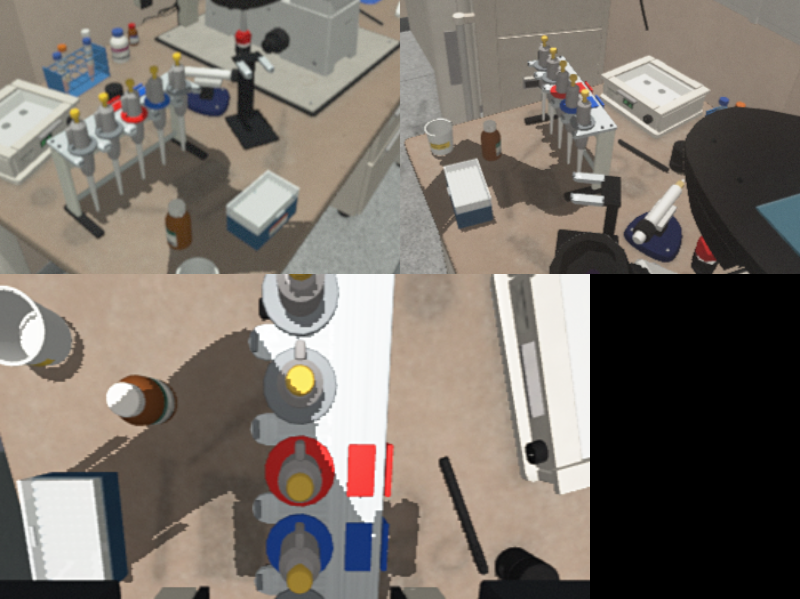

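Both pipettes hang upright behind the lips at their own tags, in line with the undisturbed greys, and the gripper is clear.

```bash
python3 -c "
from rig import robot
print(robot.job_done())"
```

```text
the job is handed in; nothing more can be done
None
```

The job is handed in at about 34 s: blue was moved to the blue-tag place first, then red was hung at the red-tag place. The last pictures showed both released and upright behind the lips, with nothing else disturbed.

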